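Move the punches to the aluminium rack in reverse order

TASK

Move all four steel punches, one by one, from the wooden rack to the aluminium rack in reverse order along the row: the punch that stood nearest the wooden rack's brass post goes into the stall farthest from the aluminium rack's brass post, and so on, so that the one farthest from the post ends up nearest the post. Leave each punch standing upright on the floor of its own stall, working end up, and do not let any punch fall over on the way.

Things in the scene. Friction and masses are not known exactly. Their poses are not given: they have to be found in the camera images.
- ball_mid (a point): Centre (half-way up) of the ball punch: upright steel punch 80 mm high, about 0.42 kg. The lower 52 mm is a round dark shank 34 mm in diameter; the bright top, no wider, is a round ball, 32 mm across. The point is on the axis, 40 mm above the foot and 40 mm below the top; z points up along the punch. Grip the shank at this height.
- cone_mid (a point): Centre (half-way up) of the cone punch: upright steel punch 80 mm high, about 0.42 kg. The lower 52 mm is a round dark shank 34 mm in diameter; the bright top, no wider, is a cone tapering to a 4 mm point. The point is on the axis, 40 mm above the foot and 40 mm below the top; z points up along the punch. Grip the shank at this height.
- square_mid (a point): Centre (half-way up) of the square punch: upright steel punch 80 mm high, about 0.42 kg. The lower 52 mm is a round dark shank 34 mm in diameter; the bright top, no wider, is a square bar, 22 x 22 mm. The point is on the axis, 40 mm above the foot and 40 mm below the top; z points up along the punch. Grip the shank at this height.
- blade_mid (a point): Centre (half-way up) of the blade punch: upright steel punch 80 mm high, about 0.42 kg. The lower 52 mm is a round dark shank 34 mm in diameter; the bright top, no wider, is a flat upright blade, 7 mm thick (along its x) and 32 mm wide (along its y). The point is on the axis, 40 mm above the foot and 40 mm below the top; z points up along the punch. Grip the shank at this height.
- pad_ball: The fixed square cork pad, 50 x 50 x 3 mm, on the floor of that stall of the wooden rack in which the ball punch stands at the start. It never moves, so it marks that punch's starting place. Origin: centre of the pad's underside; its top is 3 mm higher.
- pad_cone: The fixed square cork pad, 50 x 50 x 3 mm, on the floor of that stall of the wooden rack in which the cone punch stands at the start. It never moves, so it marks that punch's starting place. Origin: centre of the pad's underside; its top is 3 mm higher.
- pad_square: The fixed square cork pad, 50 x 50 x 3 mm, on the floor of that stall of the wooden rack in which the square punch stands at the start. It never moves, so it marks that punch's starting place. Origin: centre of the pad's underside; its top is 3 mm higher.
- pad_blade: The fixed square cork pad, 50 x 50 x 3 mm, on the floor of that stall of the wooden rack in which the blade punch stands at the start. It never moves, so it marks that punch's starting place. Origin: centre of the pad's underside; its top is 3 mm higher.
- wood_rack: Fixed dark-wood rack holding the punches at the start, any order. Origin: centre of the row of 4 stalls, on the bench; x across the row, y along it to the brass post (18 mm thick, 60 high, at y=+146 mm). Stall centres from the post: y=+87, +29, -29, -87 mm, x=0. Stalls 53 (y) x 54 (x) mm inside, floor 13 mm, wall tops 22 mm above the bench. Base 64 mm wide, y=-121 to +169.
- metal_rack: Fixed aluminium rack, stalls empty at the start; same form, sizes, post, origin and axes as the wooden rack: stall centres from the post y=+87, +29, -29, -87 mm, x=0; floor 13 mm, wall tops 22 mm above the bench. Nearer to or farther from the robot than the wooden rack, within 0.4 rad of parallel, row centres 145 to 190 mm apart in x; both rows run roughly left-right.
Not all that is in view belongs to the job. What is shaped like the part that bears square_mid but turquoise is not meant.

How it is judged (in metres and radians):
At the end, for the whole second after the job is handed in: Each punch stands in the aluminium rack in the mirror image of its starting stall (nth from the post becomes nth from the other end): within 15 mm of the stall centre along and across the row, its middle 53 mm +-6 mm above the bench, within 0.12 rad of upright, below 0.02 m/s and 0.2 rad/s (((y of pad_ball in the frame of wood_rack between 0.072 and 0.102 m and y of ball_mid in the frame of metal_rack between -0.102 and -0.072 m) or (y of pad_ball in the frame of wood_rack between 0.014 and 0.044 m and y of ball_mid in the frame of metal_rack between -0.044 and -0.014 m) or (y of pad_ball in the frame of wood_rack between -0.044 and -0.014 m and y of ball_mid in the frame of metal_rack between 0.014 and 0.044 m) or (y of pad_ball in the frame of wood_rack between -0.102 and -0.072 m and y of ball_mid in the frame of metal_rack between 0.072 and 0.102 m)) and x of ball_mid in the frame of metal_rack between -0.015 and 0.015 m and z of ball_mid in the frame of metal_rack between 0.047 and 0.059 m and angle between each of ball_mid, cone_mid, square_mid, blade_mid's own z axis and vertical below 0.12 rad and linear speed of each of punch_ball, punch_cone, punch_square, punch_blade below 0.02 m/s and angular speed of each of punch_ball, punch_cone, punch_square, punch_blade below 0.2 rad/s and ((y of pad_cone in the frame of wood_rack between 0.072 and 0.102 m and y of cone_mid in the frame of metal_rack between -0.102 and -0.072 m) or (y of pad_cone in the frame of wood_rack between 0.014 and 0.044 m and y of cone_mid in the frame of metal_rack between -0.044 and -0.014 m) or (y of pad_cone in the frame of wood_rack between -0.044 and -0.014 m and y of cone_mid in the frame of metal_rack between 0.014 and 0.044 m) or (y of pad_cone in the frame of wood_rack between -0.102 and -0.072 m and y of cone_mid in the frame of metal_rack between 0.072 and 0.102 m)) and x of cone_mid in the frame of metal_rack between -0.015 and 0.015 m and z of cone_mid in the frame of metal_rack between 0.047 and 0.059 m and ((y of pad_square in the frame of wood_rack between 0.072 and 0.102 m and y of square_mid in the frame of metal_rack between -0.102 and -0.072 m) or (y of pad_square in the frame of wood_rack between 0.014 and 0.044 m and y of square_mid in the frame of metal_rack between -0.044 and -0.014 m) or (y of pad_square in the frame of wood_rack between -0.044 and -0.014 m and y of square_mid in the frame of metal_rack between 0.014 and 0.044 m) or (y of pad_square in the frame of wood_rack between -0.102 and -0.072 m and y of square_mid in the frame of metal_rack between 0.072 and 0.102 m)) and x of square_mid in the frame of metal_rack between -0.015 and 0.015 m and z of square_mid in the frame of metal_rack between 0.047 and 0.059 m and ((y of pad_blade in the frame of wood_rack between 0.072 and 0.102 m and y of blade_mid in the frame of metal_rack between -0.102 and -0.072 m) or (y of pad_blade in the frame of wood_rack between 0.014 and 0.044 m and y of blade_mid in the frame of metal_rack between -0.044 and -0.014 m) or (y of pad_blade in the frame of wood_rack between -0.044 and -0.014 m and y of blade_mid in the frame of metal_rack between 0.014 and 0.044 m) or (y of pad_blade in the frame of wood_rack between -0.102 and -0.072 m and y of blade_mid in the frame of metal_rack between 0.072 and 0.102 m)) and x of blade_mid in the frame of metal_rack between -0.015 and 0.015 m and z of blade_mid in the frame of metal_rack between 0.047 and 0.059 m); the robot touches nothing.
It fails at once if the ball punch tips over (more than 1.2 rad from upright) (angle between ball_mid's own z axis and vertical above 1.2 rad).
It fails at once if the cone punch tips over (more than 1.2 rad from upright) (angle between cone_mid's own z axis and vertical above 1.2 rad).
It fails at once if the square punch tips over (more than 1.2 rad from upright) (angle between square_mid's own z axis and vertical above 1.2 rad).
It fails at once if the blade punch tips over (more than 1.2 rad from upright) (angle between blade_mid's own z axis and vertical above 1.2 rad).
It also fails if it takes over 96 s, if anything falls off the work surface, if the arm or the gripper's body presses on something with over 40 N, if the wrist force passes 120 N, or if a joint passes its speed limit or range.

ROBOT

A 6-joint arm with a two-finger parallel gripper is mounted at the origin on the work surface. World frame = base frame: x ahead of the robot, y to its left, z up, the work surface at z = 0. Lengths are in m, angles in degrees, forces in N, time in s.
With the tool pointing down it reaches from about 0.25 to 0.725 m from the base axis. Payload 9.7 kg.
Tool frame: the origin (TCP) lies midway between the tips of the shut fingers; the grasp point (between the pads) lies 19 mm behind it (bot.pinch_z is the distance from the TCP to the grasp point, in m); z points along the fingers, y is the line along which they close (so a half turn about z gives the same grasp; the last joint's range is limited). The gripper opens to 85 mm and grips with 20 to 120 N. Pads are 22 mm wide; open, the fingers measure 114 mm over their backs; the gripper's body (76 mm by 85 mm) begins 54 mm behind the grasp point. The pads swing forward as they close: fully open they stand 13 mm farther back than shut.
Start: joints at [-66.52, 4.979, 10.078, 95.1, 0, 90], TCP at [0.219, -0.504, 0.231] pointing down, gripper open.
Joint ranges: [-179.16, 179.16], [-48.56, 103.87], [-65.8, 70.77], [-126.05, 130.52], [-82.76, 87.17], [-180, 180]. Speed limits (degrees/s): [127.2, 127.2, 147.25, 180, 180, 180].

INTERFACE

Orientations are given as [roll, pitch, yaw] about the fixed x, y, z axes, in that order (R = Rz(yaw) Ry(pitch) Rx(roll)).
In Python, from workcell import sensors, camera, camera_params, ticket, bot gives the robot as it stands.
- The arm moves only by the shell command python3 -m jog 'ROWS' [FORCE]. ROWS is JSON, a list that holds one entry, the list of rows, each a list of 5 numbers: the shift along the world's x, y, z in units of 50 mm (1.0 is 50 mm), then the turn about the world's z in units of 5 degrees (1.0 is 5 degrees), then the opening, from 0 (shut) to 1 (fully open). In form: [[[tx, ty, tz, yaw, grip], ...]]. A call has 1 to 8 rows; each row shifts and turns the commanded pose from where the row before left it; what a row does not reach is not made up. A row lasts 1/10 s, in which the tool goes at most 50 mm and 8.59 degrees, less where a joint would pass 70% of its speed; a pose out of reach is approached as far as the arm can. A call is refused whole if a number of a shift passes 1 or a number of a turn 1, either way. A call with a gripper value outside its range is refused whole. The fingers move at their own pace and stop on an object; FORCE is the grip in N (left out, the last holds). Time passes only in rows, so rows that do not move let the fingers close. It gives the time, the measured TCP pose, the force, the opening and the grip force at its end, in the units of the state.
- sensors.get_obs(): the state, without advancing time (a new reading comes with each control period).
- camera(name): name is "side" or "top" or "wrist"; returns the picture (384x512x3 uint8, blue, green, red); there is no depth.
- camera_params(name): a dict with "fx", "fy", "cx", "cy" (pixels), "k1" (the pictures are not rectified: a ray, as slopes to the right and down, at radius r is drawn at 1 + k1 r^2 times it, then the intrinsics apply), "T" (4x4, takes a point from camera to world coordinates); the wrist camera has in their place "tool_from_camera" (4x4, takes a point from camera to tool coordinates, whose origin is the TCP and whose axes are the flange's). Camera axes: x right, y down, z forward; pixel columns grow to the right and rows downward; lengths in m; the calibration is good to about 2 mm. A picture is of the moment at which its call begins: read the wrist's pose just before it. camera_params takes no time and is no camera call.
- ticket.job_done(): hands the job in; it is judged then, once.
The state is a dict: "time": time; "q": joint angles; "qd": joint speeds; "joint_efforts": joint torques, N m; "ee_pos": TCP position; "tcp_rot": TCP orientation; "wrist_force": force on the tool from outside, world axes, zero at the start; "torque": the same for the moment, N m; "opening": finger opening in m; "grasp_force": force on a finger pad.
Only numpy, scipy, OpenCV 4.12 (cv2) and the standard library are available. Lean on these libraries where they do the work, as an engineer would, in place of code of your own. Each camera call takes 0.05 s, during which the arm holds its last target. There are 200 camera calls.

## Working session

There is one attempt and no reset: what is moved stays moved. The work goes in short steps, Python scripts to look and compute and a shell command to move; the robot and the scene stay as the last step left them, time stands still between calls to the robot, and variables do not carry over. Pictures are saved under pics/ and viewed, at most 14 in all, crops included, and the job is handed in when it is done.

```bash
mkdir -p pics; ls; python3 - <<'E'
from workcell import sensors, camera, camera_params, bot
import cv2
for n in ("side","top","wrist"):
    cv2.imwrite(f"pics/{n}0.png",camera(n)); print(n,camera_params(n))
o=sensors.get_obs();print({k:o[k] for k in("time","ee_pos","tcp_rot","opening")},bot.pinch_z)
E
```

```text
pics
side {'fx': 474.6326541666745, 'fy': 474.6326541666745, 'cx': 258.3416750050767, 'cy': 189.20221402293024, 'k1': -0.07410603328639778, 'T': array([[ 0.96101529, -0.18444674,  0.20598305,  0.33470226],
       [-0.27573635, -0.69448011,  0.6645802 , -0.60725359],
       [ 0.02047148, -0.69546874, -0.71826468,  0.69849897],
       [ 0.        ,  0.        ,  0.        ,  1.        ]])}
top {'fx': 418.25449082070537, 'fy': 418.25449082070537, 'cx': 254.33042030936474, 'cy': 197.49891265137887, 'k1': -0.00496654785883144, 'T': array([[ 0.00438998, -0.99055446,  0.13704955,  0.41394015],
       [-0.99969312, -0.00768864, -0.02354905, -0.01567765],
       [ 0.02438034, -0.13690411, -0.99028423,  0.7880959 ],
       [ 0.        ,  0.        ,  0.        ,  1.        ]])}
wrist {'fx': 270.68447016885955, 'fy': 270.68447016885955, 'cx': 259.9312115832159, 'cy': 190.72837739065818, 'k1': -0.05410634688767948, 'tool_from_camera': array([[-1.39077382e-05, -9.57236913e-01, -2.89305188e-01,
         7.42564260e-02],
       [ 9.99999910e-01,  1.09026027e-04, -4.08812146e-04,
         9.96836416e-04],
       [ 4.22871872e-04, -2.89305167e-01,  9.57236826e-01,
        -1.42146438e-01],
       [ 0.00000000e+00,  0.00000000e+00,  0.00000000e+00,
         1.00000000e+00]])}
{'time': 0.15, 'ee_pos': array([ 0.21905414, -0.50430547,  0.230763  ]), 'tcp_rot': array([-1.79942973e+02,  1.61359130e-03,  2.34775653e+01]), 'opening': 0.08567215652250339} 0.0187
```

View pics/top0.png

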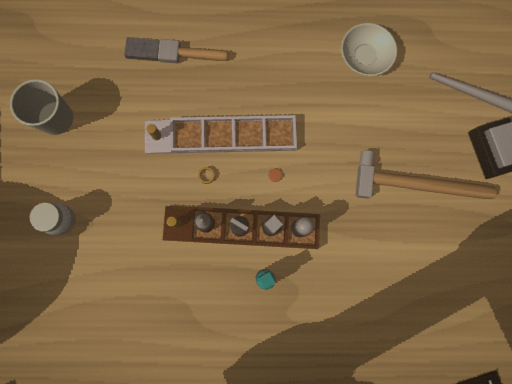

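View pics/side0.png

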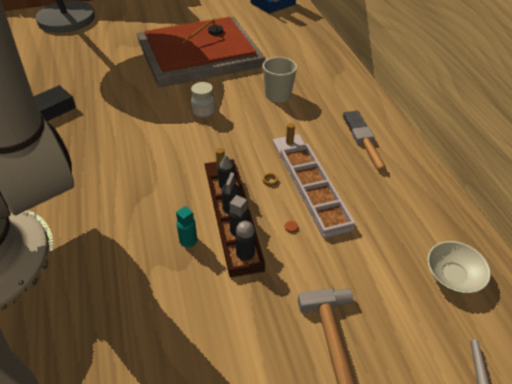

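The top view shows the wooden rack at (164–320, 207–247) with its post at (171,222). From the post, the punches are cone (205,222), blade (239,227), square (273,227) and ball (304,229). The aluminium rack is at (145–297, 115–153) with its post at (153,131). The side view agrees. Things that could be mistaken for my targets:
- The turquoise square punch at (265,279) top / (187,227) side, which is the decoy.
- The white jar at (50,217).
- The red disc at (276,175) and the ring at (207,175).

The four steel punches are the ones standing in the wooden rack's stalls.

```bash
cat > h.py <<'E'
import numpy as np, cv2
from workcell import sensors, camera, camera_params
from scipy.spatial.transform import Rotation as R
def ray(name,uv,tcp=None):
    p=camera_params(name)
    K=np.array([[p['fx'],0,p['cx']],[0,p['fy'],p['cy']],[0,0,1.]])
    s=cv2.undistortPoints(np.array(uv,float).reshape(-1,1,2),K,np.array([p['k1'],0,0,0.])).reshape(-1,2)
    if name=='wrist':
        W=np.eye(4);W[:3,3]=tcp['ee_pos'];W[:3,:3]=R.from_euler('xyz',tcp['tcp_rot'],degrees=True).as_matrix()
        T=W@p['tool_from_camera']
    else: T=p['T']
    return T[:3,3],(np.c_[s,np.ones(len(s))])@T[:3,:3].T
def onplane(name,uv,z,tcp=None):
    o,d=ray(name,uv,tcp); return o+d*((z-o[2])/d[:,2])[:,None]
def cross(n1,uv1,n2,uv2,t1=None,t2=None):
    o1,d1=ray(n1,uv1,t1);o2,d2=ray(n2,uv2,t2);d1=d1[0]/np.linalg.norm(d1[0]);d2=d2[0]/np.linalg.norm(d2[0])
    s=np.linalg.lstsq(np.c_[d1,-d2],o2-o1,rcond=None)[0]
    a,b=o1+s[0]*d1,o2+s[1]*d2
    return (a+b)/2,np.linalg.norm(a-b)
E
python3 - <<'E'
from h import *
t=cv2.imread('pics/top0.png');s=cv2.imread('pics/side0.png')
def blobs(m,amin=60):
    n,l,st,c=cv2.connectedComponentsWithStats(m.astype(np.uint8))
    return [(c[i].round(1),st[i].tolist()) for i in range(1,n) if st[i][4]>amin]
for n,im,(x0,y0,x1,y1) in(("top",t,(135,105,330,260)),("side",s,(195,120,365,285))):
    c=im[y0:y1,x0:x1];h=cv2.cvtColor(c,cv2.COLOR_BGR2HSV)
    print(n,"hsv cork/metal/wood", [h[y-y0,x-x0].tolist() for x,y in ([(189,135),(250,134),(165,146),(235,120),(180,236),(230,110)] if n=="top" else [(319,192),(332,215),(290,146),(320,225),(225,220),(270,160)])])
cv2.imwrite('pics/crop1.png',cv2.resize(t[100:300,140:340],None,fx=3,fy=3,interpolation=cv2.INTER_CUBIC))
E
```

```text
top hsv cork/metal/wood [[15, 142, 140], [14, 136, 142], [9, 33, 161], [11, 64, 84], [12, 147, 87], [18, 121, 147]]
side hsv cork/metal/wood [[14, 166, 141], [14, 165, 162], [12, 46, 139], [11, 48, 134], [10, 193, 33], [17, 139, 169]]
```

View pics/crop1.png

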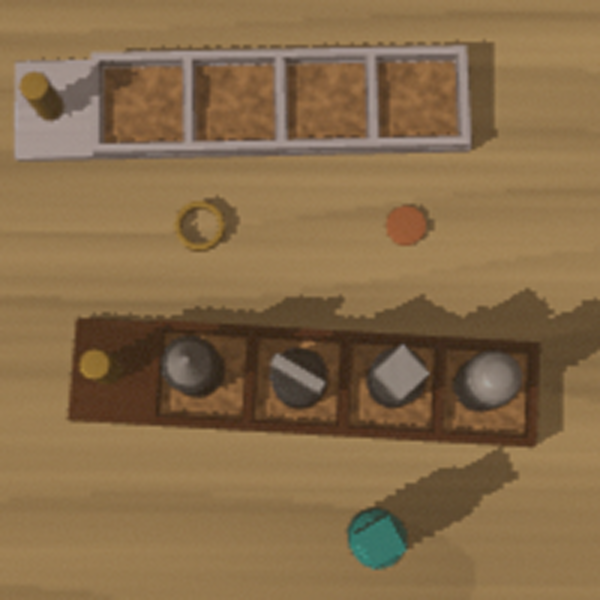

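The crop confirms the order. From the post, at crop pixels, they are cone (193,366), blade (299,378), square (400,376) and ball (487,381). The turquoise decoy stands apart at (377,540). The metal rack's middle divider is near (282,98).

```bash
cat > m.py <<'E'
from h import *
def c2(p): return [(140+(x+.5)/3-.5,100+(y+.5)/3-.5) for x,y in p]
def P(p,z): return onplane('top',c2(p),z)
t=cv2.imread('pics/top0.png');h=cv2.cvtColor(t,cv2.COLOR_BGR2HSV).astype(int)
# metal: cork + low saturation silhouettes
def rect(mask,z):
    cs,_=cv2.findContours(mask.astype(np.uint8)*255,cv2.RETR_EXTERNAL,cv2.CHAIN_APPROX_NONE)
    c=max(cs,key=cv2.contourArea)[:,0,:]
    w=onplane('top',c,z)[:,:2]
    r=cv2.minAreaRect((w*1000).astype(np.float32)); return r,c.min(0),c.max(0)
roi=np.zeros(h.shape[:2],bool);roi[108:158,140:300]=1
print('metal',rect(roi&(h[...,1]<80)&(h[...,2]>75),.020))
roi[:]=0;roi[203:252,158:325]=1
print('wood',rect(roi&(h[...,2]<72)&(h[...,1]>100),.020))
np.set_printoptions(precision=4,suppress=True)
print('metal divs',P([(188,99),(282,97.5),(372,96)],.022)[:,:2].tolist())
print('wood divs',P([(252,379),(346,384),(438,391)],.022)[:,:2].tolist())
print('posts top', P([(33,83),(94,363)],.06)[:,:2].tolist())
print('shank tops cone blade square ball',P([(193,366),(299,378),(398,377),(486,381)],.065)[:,:2].tolist())
E
python3 m.py
```

```text
metal (((641.5897216796875, 29.905235290527344), (69.63372802734375, 285.5308532714844), 1.8779716491699219), array([145, 115], dtype=int32), array([296, 153], dtype=int32))
wood (((475.24847412109375, -22.306381225585938), (262.202392578125, 44.631629943847656), 86.95052337646484), array([176, 208], dtype=int32), array([319, 236], dtype=int32))
metal divs [[0.6425467610178022, 0.06466702848759419], [0.6442029391941781, 0.0056825526452105], [0.6458431078776499, -0.0510129430472957]]
wood divs [[0.46689896437835937, 0.021978186623082017], [0.46419634345843264, -0.03536706496470182], [0.46025534625193865, -0.0916275829996611]]
posts top [[0.6400009169122298, 0.1530957750306909], [0.47296951584197344, 0.11156675889985775]]
shank tops cone blade square ball [[0.4712021771772547, 0.05388860831036128], [0.46466807045860137, -0.00716313581182761], [0.46559392711913944, -0.06427185591424281], [0.46359022910265085, -0.11520389807902735]]
```

Every measurement fits what it should be. Divider pitch is about 58 mm, the rows are 180 mm apart, both posts fall where predicted, and the punches lie within their stalls.

| Rack | Centre | Yaw |
|---|---|---|
| Wood | (0.464, −0.035) | −3.3° |
| Metal | (0.644, 0.0065) | +1.6° |

First I go above the cone, with the fingers closing across the row.

```bash
python3 -m jog '[[[0.3,0.7,0,0.8,1],[0.3,0.7,0,0.8,1],[0.3,0.7,0,0.8,1],[0.3,0.7,0,0.8,1],[0.3,0.7,0,0.8,1],[0.3,0.7,0,0.8,1],[0.3,0.7,0,0.8,1],[0.3,0.7,0,0.8,1]]]' 40
python3 -m jog '[[[0.33,0.7,0,0.8,1],[0.33,0.7,0,0.8,1],[0.33,0.7,0,0.8,1],[0.33,0.7,0,0.8,1],[0.33,0.7,0,0.8,1],[0.33,0.7,0,0.8,1],[0.33,0.7,0,0.8,1],[0,0,0,0,1]]]'
python3 - <<'E'
from h import *
o=sensors.get_obs();im=camera('wrist');cv2.imwrite('pics/w1.png',im);np.save('w1.npy',np.r_[o['ee_pos'],o['tcp_rot']]);print(o['time'],o['ee_pos'],o['tcp_rot'],o['q'])
E
```

```text
time: 0.95
ee_pos: [0.3393, -0.223, 0.2312]
tcp_rot: [180.0, -0.0, 55.6]
wrist_force: [0.6, -0.4, -0.1]
opening: 0.0853
grasp_force: 0.0
time: 1.75
ee_pos: [0.4556, 0.0238, 0.2305]
tcp_rot: [-179.9, -0.0, 83.8]
wrist_force: [-1.6, -0.2, 0.5]
opening: 0.0851
grasp_force: 0.0
1.75 [0.45560446 0.02376544 0.23046111] [-1.79942245e+02 -3.48523587e-02  8.38347173e+01] [ 2.95876313e+00 -7.75633850e+00 -2.49687739e+00  9.53109590e+01
  4.35697639e-02  9.91240086e+01]
```

View pics/w1.png

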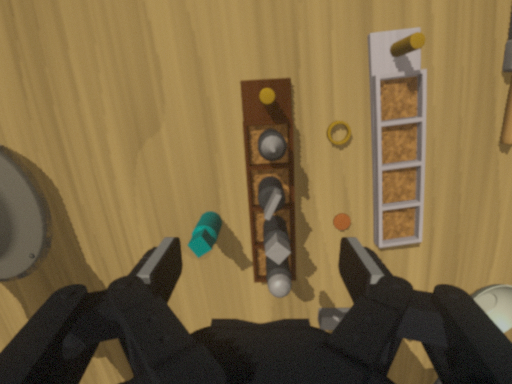

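The wrist view shows both racks: cone at (271,146), wood post (267,96), metal dividers near (402,121), (401,166) and (401,208), and the decoy off to the left at (205,233). I cross-check the rack position from here.

```bash
python3 - <<'E'
from h import *
a=np.load('w1.npy');o=dict(ee_pos=a[:3],tcp_rot=a[3:])
np.set_printoptions(precision=4,suppress=True)
print(onplane('wrist',[(402,121),(401,166),(400,208)],.022,o)[:,:2])
print('cone tip',cross('wrist',[(273,147)],'top',[(140+190/3,100+358/3)],o))
print('cone shank',onplane('wrist',[(271,145)],.065,o))
E
```

```text
[[ 0.6432  0.0644]
 [ 0.6439  0.0055]
 [ 0.645  -0.0548]]
cone tip (array([0.4746, 0.0547, 0.0699]), np.float64(0.0004743358357691705))
cone shank [[0.4725 0.0566 0.065 ]]
```

```bash
python3 -m jog '[[[0.35,0.68,0,0.5,1],[0,0,-0.6,0,1],[0,0,-0.6,0,1],[0,0,-0.6,0,1],[0,0,-0.4,0,1],[0,0,0,0,1],[0,0,0,0,1]]]' 40
python3 - <<'E'
from h import *
o=sensors.get_obs();im=camera('wrist');cv2.imwrite('pics/w2.png',im);np.save('w2.npy',np.r_[o['ee_pos'],o['tcp_rot']]);print(o['time'],o['ee_pos'],o['tcp_rot'])
E
```

```text
time: 2.5
ee_pos: [0.472, 0.0538, 0.1219]
tcp_rot: [180.0, 0.0, 85.9]
wrist_force: [0.6, 0.1, 0.5]
opening: 0.0855
grasp_force: 0.0
2.5 [0.47198975 0.05379664 0.12193717] [1.79997308e+02 7.40061468e-03 8.59003245e+01]
```

View pics/w2.png

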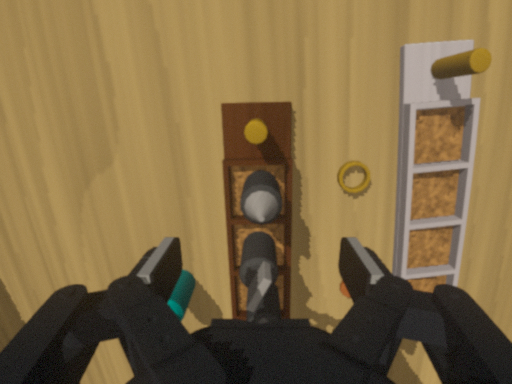

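The cone at (261,200) sits centred between the fingers. I descend and grip it.

```bash
python3 -m jog '[[[0,0,-0.5,0,1],[0,0,-0.5,0,1],[0,0,-0.5,0,1],[0,0,-0.26,0,1],[0,0,0,0,1],[0,0,0,0,0],[0,0,0,0,0],[0,0,0,0,0]]]' 50
python3 -m jog '[[[0,0,0,0,0],[0,0,0,0,0],[0,0,0,0,0],[0,0,0,0,0]]]'
```

```text
time: 3.35
ee_pos: [0.4729, 0.0546, 0.0345]
tcp_rot: [179.9, -0.0, 86.0]
wrist_force: [-0.7, -0.5, -0.4]
opening: 0.0436
grasp_force: 0.0
time: 3.75
ee_pos: [0.4727, 0.0546, 0.0344]
tcp_rot: [179.9, -0.0, 86.0]
wrist_force: [-1.5, -0.7, 6.0]
opening: 0.0324
grasp_force: 49.9
```

```bash
python3 -m jog '[[[0,0,0.2,0,0],[0,0,0.4,0,0],[0,0,0.5,0,0],[0,0,0.5,0,0],[0,0,0.4,0,0],[0,0,0,0,0]]]'
python3 -m jog '[[[0.3,-0.24,0,0,0],[0.5,-0.39,0,0.2,0],[0.5,-0.39,0,0.2,0],[0.5,-0.39,0,0.2,0],[0.5,-0.39,0,0.2,0],[0.5,-0.39,0,0.2,0],[0.4,-0.31,0,0,0],[0.28,-0.22,0,0,0]]]'
python3 -m jog '[[[0,0,-0.5,0,0],[0,0,-0.5,0,0],[0,0,-0.3,0,0],[0,0,0,0,0],[0,0,0,0,0]]]'
python3 - <<'E'
from h import *
o=sensors.get_obs();im=camera('wrist');im2=camera('top');cv2.imwrite('pics/w3.png',np.vstack([im[100:],cv2.resize(im2[90:250,130:342],(512,386))[:300]]));cv2.imwrite('pics/t3.png',im2);np.save('w3.npy',np.r_[o['ee_pos'],o['tcp_rot']]);print(o['time'],o['ee_pos'],o['tcp_rot'])
E
```

```text
time: 4.35
ee_pos: [0.4733, 0.0547, 0.1362]
tcp_rot: [179.8, -0.0, 86.0]
wrist_force: [-0.2, -0.6, -5.5]
opening: 0.0325
grasp_force: 50.7
time: 5.15
ee_pos: [0.6466, -0.0826, 0.131]
tcp_rot: [-179.9, -0.0, 90.9]
wrist_force: [-0.2, 0.1, -4.1]
opening: 0.0326
grasp_force: 50.9
time: 5.65
ee_pos: [0.646, -0.0813, 0.0684]
tcp_rot: [-180.0, -0.0, 91.0]
wrist_force: [0.1, -0.1, -4.4]
opening: 0.0323
grasp_force: 51.1
5.65 [ 0.64598859 -0.08134846  0.06841083] [-1.79976409e+02 -3.01859716e-03  9.09877031e+01]
```

View pics/w3.png

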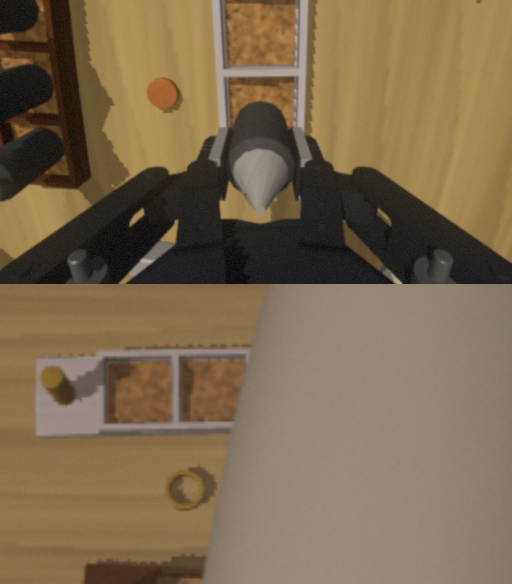

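The cone hangs over the last stall. The −58 mm divider shows at wrist pixel (262,172), with the walls evenly spaced on both sides. I check it numerically.

```bash
python3 - <<'E'
from h import *
a=np.load('w3.npy');o=dict(ee_pos=a[:3],tcp_rot=a[3:])
print(onplane('wrist',[(262,172),(259,128)],.022,o)[:,:2], 'shank axis at z~.073', onplane('wrist',[(261,254)],.09,o))
E
```

```text
[[ 0.64778864 -0.0512763 ]
 [ 0.64514975 -0.02058372]] shank axis at z~.073 [[ 0.64735845 -0.07790438  0.09      ]]
```

```bash
python3 -m jog '[[[0,0,-0.3,0,0],[0,0,-0.2,0,0],[0,0,-0.16,0,0],[0,0,0,0,0],[0,0,0,0,0],[0,0,0,0,0.5],[0,0,0,0,0.6],[0,0,0,0,1]]]'
python3 -m jog '[[[0,0,0,0,1],[0,0,0,0,1],[0,0,0.4,0,1],[0,0,0.6,0,1],[0,0,0.6,0,1],[0,0,0.6,0,1],[0,0,0,0,1]]]'
python3 - <<'E'
from h import *
o=sensors.get_obs();im=camera('wrist');cv2.imwrite('pics/w4.png',im);np.save('w4.npy',np.r_[o['ee_pos'],o['tcp_rot']]);print(o['time'],o['ee_pos'],o['tcp_rot'])
E
```

```text
time: 6.55
ee_pos: [0.6465, -0.0815, 0.0358]
tcp_rot: [179.9, 0.0, 91.0]
wrist_force: [0.2, -0.1, -0.4]
opening: 0.0642
grasp_force: 0.0
time: 7.25
ee_pos: [0.6479, -0.0817, 0.1504]
tcp_rot: [179.6, 0.1, 91.0]
wrist_force: [-0.1, -0.2, 0.8]
opening: 0.0857
grasp_force: 0.0
7.25 [ 0.64786331 -0.08167913  0.15044594] [1.79597388e+02 5.64834038e-02 9.09788964e+01]
```

View pics/w4.png

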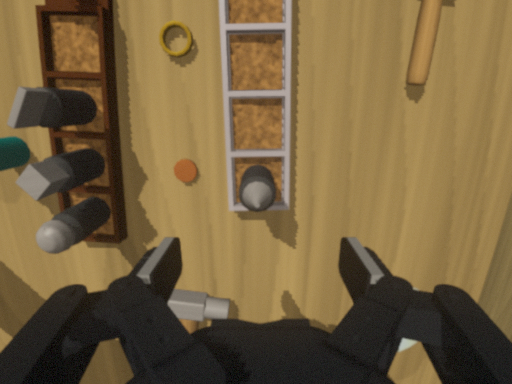

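The cone stands in the last stall at (257,188), centred and upright. Next is the blade.

```bash
python3 -m jog '[[[-0.4,0.17,0,0,1],[-0.54,0.22,0,-0.2,1],[-0.54,0.22,0,-0.2,1],[-0.54,0.22,0,-0.2,1],[-0.54,0.22,0,-0.2,1],[-0.54,0.22,0,-0.2,1],[-0.4,0.18,0,0,1],[-0.12,0.05,0,0,1]]]'
python3 -m jog '[[[0,0,0,0,1],[0,0,-0.4,0,1],[0,0,0,0,1],[0,0,0,0,1]]]'
python3 - <<'E'
from h import *
o=sensors.get_obs();im=camera('wrist');cv2.imwrite('pics/w5.png',im);np.save('w5.npy',np.r_[o['ee_pos'],o['tcp_rot']]);print(o['time'],o['ee_pos'],o['tcp_rot'])
E
```

```text
time: 8.1
ee_pos: [0.4633, -0.0059, 0.1445]
tcp_rot: [-179.9, -0.0, 86.0]
wrist_force: [0.5, 0.1, -0.2]
opening: 0.0854
grasp_force: 0.0
time: 8.5
ee_pos: [0.4654, -0.0067, 0.1249]
tcp_rot: [-179.9, 0.0, 86.0]
wrist_force: [0.4, 0.5, 0.7]
opening: 0.0851
grasp_force: 0.0
8.5 [ 0.46537519 -0.00673646  0.12490424] [-1.79926002e+02  7.83729281e-03  8.59619376e+01]
```

View pics/w5.png

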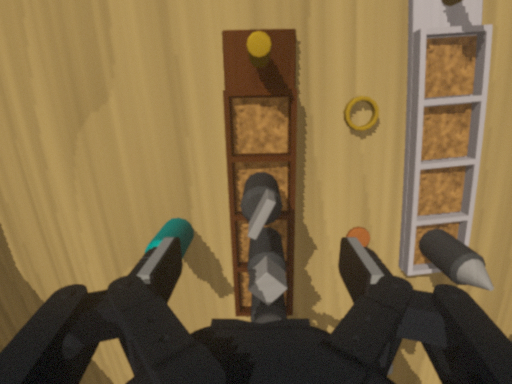

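The blade shank at (261,195) is centred between the fingers, and the decoy at (170,240) is clear of the left finger. Grip, lift and carry it to the −29 stall.

```bash
python3 -m jog '[[[0,0,-0.5,0,1],[0,0,-0.5,0,1],[0,0,-0.5,0,1],[0,0,-0.3,0,1],[0,0,0,0,1],[0,0,0,0,0],[0,0,0,0,0],[0,0,0,0,0]]]' 50
python3 -m jog '[[[0,0,0,0,0],[0,0,0,0,0],[0,0,0,0,0],[0,0,0,0,0]]]'
python3 -m jog '[[[0,0,0.2,0,0],[0,0,0.4,0,0],[0,0,0.5,0,0],[0,0,0.5,0,0],[0,0,0.4,0,0],[0,0,0,0,0]]]'
python3 -m jog '[[[0.3,-0.03,0,0,0],[0.5,-0.04,0,0.2,0],[0.55,-0.05,0,0.2,0],[0.55,-0.05,0,0.2,0],[0.5,-0.05,0,0.2,0],[0.5,-0.05,0,0.2,0],[0.4,-0.03,0,0,0],[0.28,-0.02,0,0,0]]]'
python3 -m jog '[[[0,0,-0.5,0,0],[0,0,-0.5,0,0],[0,0,-0.3,0,0],[0,0,0,0,0],[0,0,0,0,0]]]'
python3 - <<'E'
from h import *
o=sensors.get_obs();im=camera('wrist');cv2.imwrite('pics/w6.png',im);np.save('w6.npy',np.r_[o['ee_pos'],o['tcp_rot']]);print(o['time'],o['ee_pos'],o['tcp_rot'])
E
```

```text
time: 9.35
ee_pos: [0.4659, -0.0065, 0.0365]
tcp_rot: [179.9, -0.0, 86.0]
wrist_force: [0.9, -1.0, -0.2]
opening: 0.0438
grasp_force: 0.0
time: 9.75
ee_pos: [0.466, -0.0065, 0.0364]
tcp_rot: [179.9, -0.0, 86.0]
wrist_force: [-0.2, 0.3, 5.9]
opening: 0.0324
grasp_force: 49.5
time: 10.35
ee_pos: [0.4661, -0.0065, 0.1379]
tcp_rot: [179.8, -0.0, 86.0]
wrist_force: [1.6, -0.3, -4.4]
opening: 0.0326
grasp_force: 50.7
time: 11.15
ee_pos: [0.6446, -0.0226, 0.1328]
tcp_rot: [-179.8, -0.0, 91.0]
wrist_force: [0.2, 0.2, -4.8]
opening: 0.0327
grasp_force: 50.9
time: 11.65
ee_pos: [0.6439, -0.0225, 0.0703]
tcp_rot: [-180.0, -0.0, 91.0]
wrist_force: [0.1, -0.4, -4.1]
opening: 0.0327
grasp_force: 51.0
11.65 [ 0.64390377 -0.02245869  0.07030496] [-1.79963153e+02 -1.64659021e-03  9.09789466e+01]
```

View pics/w6.png

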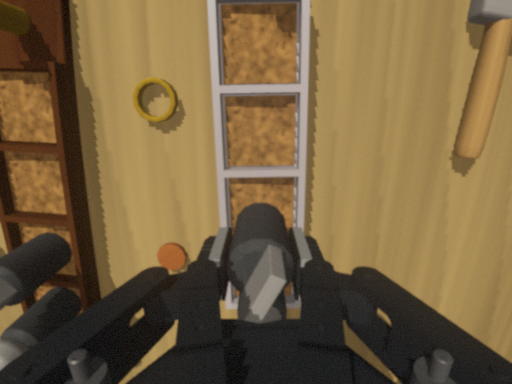

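The blade hangs over its stall. The 0 mm divider is at (261,172), the same view geometry as the cone placement. I lower, release and go to the square punch.

```bash
python3 -m jog '[[[0,0,-0.3,0,0],[0,0,-0.2,0,0],[0,0,-0.16,0,0],[0,0,0,0,0],[0,0,0,0,0],[0,0,0,0,0.5],[0,0,0,0,0.6],[0,0,0,0,1]]]'
python3 -m jog '[[[0,0,0,0,1],[0,0,0,0,1],[0,0,0.4,0,1],[0,0,0.6,0,1],[0,0,0.6,0,1],[0,0,0.6,0,1],[0,0,0,0,1]]]'
python3 -m jog '[[[-0.4,-0.09,0,0,1],[-0.54,-0.13,0,-0.2,1],[-0.54,-0.13,0,-0.2,1],[-0.54,-0.13,0,-0.2,1],[-0.54,-0.13,0,-0.2,1],[-0.5,-0.1,0,-0.2,1],[-0.4,-0.09,0,0,1],[-0.12,-0.03,0,0,1]]]'
python3 -m jog '[[[0,0,0,0,1],[0,0,-0.4,0,1],[0,0,0,0,1],[0,0,0,0,1]]]'
python3 - <<'E'
from h import *
o=sensors.get_obs();im=camera('wrist');cv2.imwrite('pics/w7.png',im);np.save('w7.npy',np.r_[o['ee_pos'],o['tcp_rot']]);print(o['time'],o['ee_pos'],o['tcp_rot'])
E
```

```text
time: 12.5
ee_pos: [0.6445, -0.0225, 0.0378]
tcp_rot: [179.9, 0.0, 91.0]
wrist_force: [-0.0, -1.2, -0.1]
opening: 0.0644
grasp_force: 0.0
time: 13.2
ee_pos: [0.6459, -0.0225, 0.1524]
tcp_rot: [179.6, 0.0, 91.0]
wrist_force: [0.0, 0.8, 0.5]
opening: 0.0855
grasp_force: 0.0
time: 14.0
ee_pos: [0.4637, -0.0642, 0.1472]
tcp_rot: [-180.0, 0.0, 85.9]
wrist_force: [0.1, -0.1, -0.1]
opening: 0.0852
grasp_force: 0.0
time: 14.4
ee_pos: [0.4654, -0.0638, 0.127]
tcp_rot: [-179.9, -0.0, 86.0]
wrist_force: [-0.5, 1.0, 0.6]
opening: 0.0853
grasp_force: 0.0
14.4 [ 0.46542984 -0.06376244  0.12703309] [-1.79937778e+02 -7.92301600e-03  8.59982978e+01]
```

View pics/w7.png

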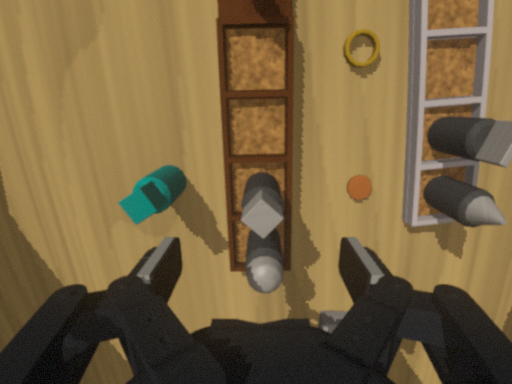

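The blade and cone stand in their new stalls at (465,138) and (460,200). The square punch at (263,200) is centred between the fingers, so I grip it and carry it to the +29 stall.

```bash
python3 -m jog '[[[0,0,-0.5,0,1],[0,0,-0.5,0,1],[0,0,-0.5,0,1],[0,0,-0.34,0,1],[0,0,0,0,1],[0,0,0,0,0],[0,0,0,0,0],[0,0,0,0,0]]]' 50
python3 -m jog '[[[0,0,0,0,0],[0,0,0,0,0],[0,0,0,0,0],[0,0,0,0,0]]]'
python3 -m jog '[[[0,0,0.2,0,0],[0,0,0.4,0,0],[0,0,0.5,0,0],[0,0,0.5,0,0],[0,0,0.4,0,0],[0,0,0,0,0]]]'
python3 -m jog '[[[0.3,0.17,0,0,0],[0.5,0.28,0,0.2,0],[0.55,0.3,0,0.2,0],[0.55,0.3,0,0.2,0],[0.5,0.28,0,0.2,0],[0.5,0.28,0,0.2,0],[0.4,0.23,0,0,0],[0.25,0.15,0,0,0]]]'
python3 -m jog '[[[0,0,-0.5,0,0],[0,0,-0.5,0,0],[0,0,-0.3,0,0],[0,0,0,0,0],[0,0,0,0,0]]]'
python3 - <<'E'
from h import *
o=sensors.get_obs();im=camera('wrist');cv2.imwrite('pics/w8.png',im);np.save('w8.npy',np.r_[o['ee_pos'],o['tcp_rot']]);print(o['time'],o['ee_pos'],o['tcp_rot'])
E
```

```text
time: 15.25
ee_pos: [0.4659, -0.0641, 0.0366]
tcp_rot: [179.9, 0.0, 86.0]
wrist_force: [-0.1, -0.2, -0.5]
opening: 0.0437
grasp_force: 0.0
time: 15.65
ee_pos: [0.4659, -0.0641, 0.0366]
tcp_rot: [179.9, 0.0, 86.0]
wrist_force: [0.4, 0.5, 4.8]
opening: 0.0326
grasp_force: 49.1
time: 16.25
ee_pos: [0.4663, -0.0641, 0.1383]
tcp_rot: [179.8, 0.0, 86.0]
wrist_force: [0.4, -0.6, -4.7]
opening: 0.0321
grasp_force: 50.6
time: 17.05
ee_pos: [0.6432, 0.0365, 0.1331]
tcp_rot: [-179.9, -0.0, 91.0]
wrist_force: [-0.8, -0.5, -4.8]
opening: 0.0326
grasp_force: 50.7
time: 17.55
ee_pos: [0.6424, 0.0354, 0.0704]
tcp_rot: [-180.0, 0.0, 91.0]
wrist_force: [0.0, -0.7, -3.3]
opening: 0.0323
grasp_force: 50.8
17.55 [0.64243826 0.03544923 0.07042583] [-1.79971412e+02  1.14703145e-03  9.09723531e+01]
```

View pics/w8.png

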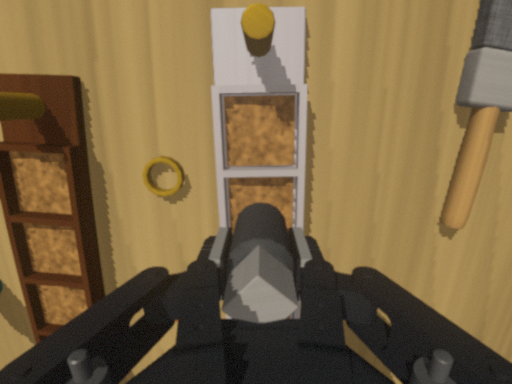

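The square hangs over the +29 stall, with the divider again at (261,172). I lower, release and go to the ball.

```bash
python3 -m jog '[[[0,0,-0.3,0,0],[0,0,-0.2,0,0],[0,0,-0.16,0,0],[0,0,0,0,0],[0,0,0,0,0],[0,0,0,0,0.5],[0,0,0,0,0.6],[0,0,0,0,1]]]'
python3 -m jog '[[[0,0,0,0,1],[0,0,0,0,1],[0,0,0.4,0,1],[0,0,0.6,0,1],[0,0,0.6,0,1],[0,0,0.6,0,1],[0,0,0,0,1]]]'
python3 -m jog '[[[-0.4,-0.33,0,0,1],[-0.54,-0.46,0,-0.2,1],[-0.54,-0.46,0,-0.2,1],[-0.54,-0.46,0,-0.2,1],[-0.54,-0.46,0,-0.2,1],[-0.5,-0.42,0,-0.2,1],[-0.4,-0.32,0,0,1],[-0.13,-0.1,0,0,1]]]'
python3 -m jog '[[[0,0,0,0,1],[0,0,-0.4,0,1],[0,0,0,0,1],[0,0,0,0,1]]]'
python3 - <<'E'
from h import *
o=sensors.get_obs();im=camera('wrist');cv2.imwrite('pics/w9.png',im);np.save('w9.npy',np.r_[o['ee_pos'],o['tcp_rot']]);print(o['time'],o['ee_pos'],o['tcp_rot'])
E
```

```text
time: 18.4
ee_pos: [0.643, 0.0356, 0.0377]
tcp_rot: [180.0, -0.0, 91.0]
wrist_force: [0.4, -0.1, -0.2]
opening: 0.0642
grasp_force: 0.0
time: 19.1
ee_pos: [0.6444, 0.0356, 0.1524]
tcp_rot: [179.6, -0.0, 91.0]
wrist_force: [-0.7, 0.4, 0.7]
opening: 0.0854
grasp_force: 0.0
time: 19.9
ee_pos: [0.4616, -0.116, 0.1471]
tcp_rot: [-180.0, 0.0, 85.9]
wrist_force: [0.5, -0.2, -0.6]
opening: 0.0854
grasp_force: 0.0
time: 20.3
ee_pos: [0.4634, -0.1143, 0.127]
tcp_rot: [-179.9, -0.0, 86.0]
wrist_force: [0.6, -0.6, 0.4]
opening: 0.0855
grasp_force: 0.0
20.3 [ 0.46342856 -0.11434367  0.12704763] [-1.79938967e+02 -1.65301447e-02  8.60303239e+01]
```

View pics/w9.png

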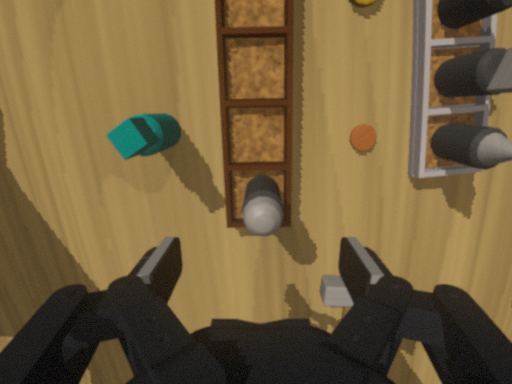

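The ball at (262,207) is laterally centred but sits about 2 mm further from the post than the TCP, so I correct that. Then grip and carry to the +87 stall. The decoy at (145,135) and the hammer head at (335,290) are both clear.

```bash
python3 -m jog '[[[0,-0.05,-0.5,0,1],[0,0,-0.5,0,1],[0,0,-0.5,0,1],[0,0,-0.34,0,1],[0,0,0,0,1],[0,0,0,0,0],[0,0,0,0,0],[0,0,0,0,0]]]' 50
python3 -m jog '[[[0,0,0,0,0],[0,0,0,0,0],[0,0,0,0,0],[0,0,0,0,0]]]'
python3 -m jog '[[[0,0,0.2,0,0],[0,0,0.4,0,0],[0,0,0.5,0,0],[0,0,0.5,0,0],[0,0,0.4,0,0],[0,0,0,0,0]]]'
python3 -m jog '[[[0.3,0.35,0,0,0],[0.5,0.58,0,0.2,0],[0.5,0.6,0,0.2,0],[0.5,0.6,0,0.2,0],[0.5,0.6,0,0.2,0],[0.5,0.58,0,0.2,0],[0.45,0.54,0,0,0],[0.3,0.35,0,0,0]]]'
python3 -m jog '[[[0,0,-0.5,0,0],[0,0,-0.5,0,0],[0,0,-0.3,0,0],[0,0,0,0,0],[0,0,0,0,0]]]'
python3 - <<'E'
from h import *
o=sensors.get_obs();im=camera('wrist');cv2.imwrite('pics/w10.png',im);np.save('w10.npy',np.r_[o['ee_pos'],o['tcp_rot']]);print(o['time'],o['ee_pos'],o['tcp_rot'])
E
```

```text
time: 21.15
ee_pos: [0.4639, -0.1176, 0.0366]
tcp_rot: [179.9, 0.0, 86.0]
wrist_force: [-0.1, 0.2, -0.1]
opening: 0.0437
grasp_force: 0.0
time: 21.55
ee_pos: [0.464, -0.1176, 0.0367]
tcp_rot: [179.9, 0.0, 86.0]
wrist_force: [0.5, 0.3, 5.0]
opening: 0.0324
grasp_force: 49.1
time: 22.15
ee_pos: [0.4642, -0.1178, 0.1382]
tcp_rot: [179.8, 0.0, 86.0]
wrist_force: [0.5, 0.2, -5.6]
opening: 0.0331
grasp_force: 50.7
time: 22.95
ee_pos: [0.6411, 0.0945, 0.133]
tcp_rot: [-179.9, 0.0, 91.1]
wrist_force: [-0.5, -1.0, -3.9]
opening: 0.0325
grasp_force: 50.9
time: 23.45
ee_pos: [0.6405, 0.0923, 0.0704]
tcp_rot: [-180.0, 0.0, 91.0]
wrist_force: [-0.3, 0.3, -4.5]
opening: 0.0325
grasp_force: 51.2
23.45 [0.64045442 0.09233875 0.07040547] [-1.79971507e+02  3.97845885e-03  9.09643248e+01]
```

View pics/w10.png

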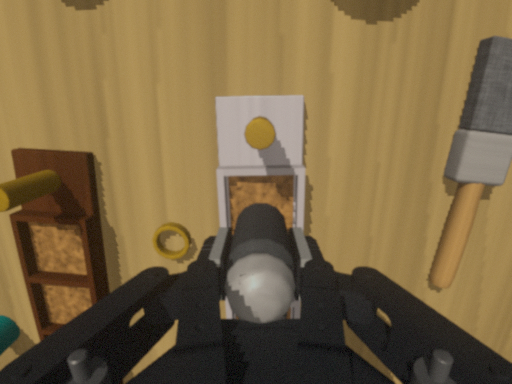

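The ball hangs over the +87 stall: end wall at (261,172), post at (260,132). I lower, release, retreat clear and check all four.

```bash
python3 -m jog '[[[0.01,0.02,-0.3,0,0],[0,0,-0.2,0,0],[0,0,-0.16,0,0],[0,0,0,0,0],[0,0,0,0,0],[0,0,0,0,0.5],[0,0,0,0,0.6],[0,0,0,0,1]]]'
python3 -m jog '[[[0,0,0,0,1],[0,0,0,0,1],[0,0,0.4,0,1],[0,0,0.6,0,1],[0,0,0.6,0,1],[0,0,0.6,0,1],[0,0,0.6,0,1],[0,0,0,0,1]]]'
python3 -m jog '[[[-0.6,-0.6,0.2,0,1],[-0.6,-0.6,0.2,0,1],[-0.6,-0.6,0,0,1],[-0.6,-0.6,0,0,1],[-0.6,-0.6,0,0,1],[-0.6,-0.6,0,0,1],[-0.6,-0.6,0,0,1],[-0.5,-0.6,0,0,1]]]'
python3 -m jog '[[[0,-0.7,0,0,1],[0,-0.7,0,0,1],[0,-0.7,0,0,1],[0,-0.7,0,0,1],[0,-0.7,0,0,1],[0,-0.7,0,0,1],[0,0,0,0,1],[0,0,0,0,1]]]'
python3 - <<'E'
from h import *
o=sensors.get_obs();t=camera('top');s=camera('side');print(o['time'],o['ee_pos'])
a=cv2.resize(t[95:195,140:330],None,fx=4,fy=4,interpolation=cv2.INTER_CUBIC)[:300]
b=cv2.resize(s[110:260,255:385],None,fx=2,fy=2);c=np.zeros((600,760,3),np.uint8);c[:300]=a[:300];c[300:600,:260]=b
cv2.imwrite('pics/fin.png',c)
E
```

```text
time: 24.3
ee_pos: [0.6415, 0.0936, 0.0378]
tcp_rot: [179.9, -0.0, 91.0]
wrist_force: [-0.7, -0.3, -0.4]
opening: 0.0643
grasp_force: 0.0
time: 25.1
ee_pos: [0.6427, 0.0938, 0.1824]
tcp_rot: [179.6, -0.1, 91.0]
wrist_force: [0.8, -0.2, 0.5]
opening: 0.0853
grasp_force: 0.0
time: 25.9
ee_pos: [0.4045, -0.1472, 0.197]
tcp_rot: [180.0, 0.0, 91.0]
wrist_force: [0.9, -0.8, 0.1]
opening: 0.0857
grasp_force: 0.0
time: 26.7
ee_pos: [0.4057, -0.3567, 0.1964]
tcp_rot: [-179.9, -0.1, 90.9]
wrist_force: [-0.2, 1.3, -0.0]
opening: 0.0853
grasp_force: 0.0
26.7 [ 0.40573582 -0.35672137  0.19639769]
```

View pics/fin.png

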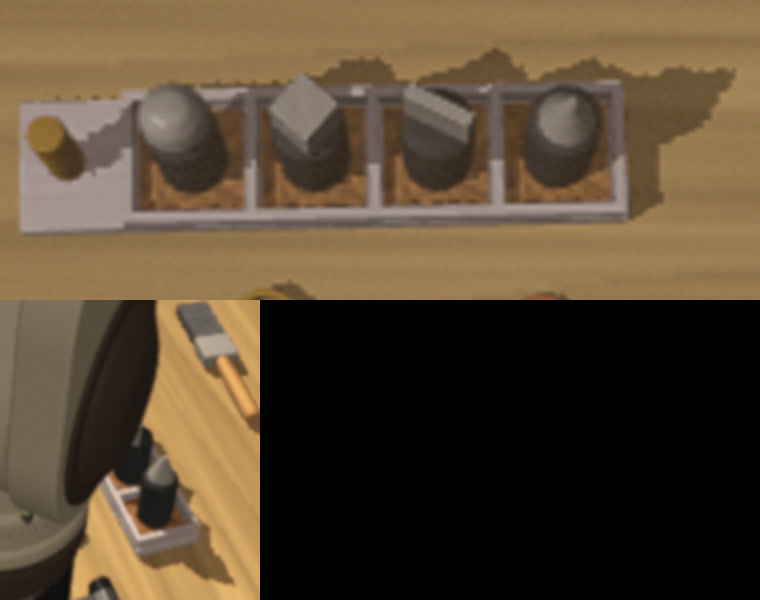

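From the post, the order is now ball (185,140), square (312,135), blade (438,140), cone (562,135), all upright. I check the foot positions against the stall centres.

```bash
python3 - <<'E'
from h import *
p=[(191,192),(316,190),(438,189),(556,187)]
uv=[(140+(x+.5)/4-.5,95+(y+.5)/4-.5) for x,y in p]
w=onplane('top',uv,.013)[:,:2]+[.017,0]
a=np.radians(1.6);d=w-[.644,.0065]
print((np.c_[d@[np.cos(a),np.sin(a)],d@[-np.sin(a),np.cos(a)]]*1000).round(1))
E
```

```text
[[  0.8  87. ]
 [  0.8  27.8]
 [  0.3 -30.2]
 [  0.4 -86.6]]
```

All four feet are within 2 mm of their stall centres.

```bash
python3 -c "
from workcell import ticket; print(ticket.job_done())"
```

```text
the job is handed in; nothing more can be done
None
```

All four punches stand upright in the aluminium rack in reversed order (ball, square, blade, cone from the post), each measured within 2 mm of its stall centre; the job was handed in at about 27 s of the 96 s limit, and no verdict came back.

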